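Wash a wheel hub in the bench parts washer

TASK

Wash the aluminium hub: stand it upright, flange down, in the middle of the washer's turntable, then swing the steel splash bowl over from mouth-up to mouth-down until it is fully home over the hub. With the bowl shut, press the three white keys on the sloping console right down and let them up again, one at a time: first the long bar key, then the round key, last the square key. Leave the bowl shut over the hub, and leave the spray can, jar and wrench where they are.

Things in the scene. Friction and masses are not known exactly. Their poses are not given: they have to be found in the camera images.
- hub: Loose aluminium wheel hub, about 0.3 kg, 60 mm tall, standing upright on the bench: flange at the bottom 64 mm in diameter and 12 mm thick, above it a plain barrel 40 mm in diameter up to the top at 60 mm, the place to grip it. Origin at the centre of the underside; z up its axis.
- washer: Fixed grey bench parts washer: block 210 mm (its x) by 155 mm (its y), its top deck 70 mm above the bench. Origin on the bench under the middle; at yaw 0 its x points away from the robot. Its own y points to the side on which the bowl is hinged and lies open.
- table_mid (a point): Centre of the top of the washer's turntable: a fixed flat steel disc 100 mm in diameter, 4 mm proud of the deck, its top 74 mm above the bench. Axes as the washer's.
- hinge (a point): Middle of the bowl's hinge line, 74 mm above the bench and 78 mm to the +y side of the turntable centre (washer frame); the hinge line runs along the washer's x. Axes as the washer's.
- cover (a joint): Angle of the hinged steel splash bowl, rad: 0 = fully home, mouth-down over the turntable; grows as it swings up and over to the washer's +y side; 3.14 = mouth-up beside the washer (stop). Starts at 2.8 to 3.1. The hinge is stiff (0.32 Nm of friction): the bowl stays where it is left, and moving it takes under 4 N at the cross-bar; a pinched bar may creep a little.
- bowl_mouth (a point): Centre of the mouth of the hinged splash bowl, 78 mm from the hinge line. Steel, 0.3 kg, rim 130 mm in diameter, 70 mm deep, 4 mm wall, narrowing to 84 mm at its bottom. The rim lies in the plane of hinge line and cross-bar. Shut, the bowl's top is 144 mm above the bench. z: from the mouth into the bowl.
- bar_mid (a point): Middle of the bowl's handle: black round cross-bar 50 mm long, 16 mm in diameter, parallel to the hinge line and 185 mm from it, on a 10 mm stem at its middle, 42 mm out from the rim. Pinched end to end it turns between the fingers. Bowl shut: 74 mm above the bench, 30 mm beyond the washer's side. x along the bar (as the washer's x), y towards the hinge, z up when shut, down when open.
- console: Fixed key console, 250 mm wide, turned to face the robot: -x is its front, y runs along the row of keys. Origin on the bench under the middle of the row. Three key blocks stand side by side in it, 75 mm apart along y, in any order; their black faces slope down to the front at 35 degrees from level.
- guard_mid (a point): Middle of the axis of a level steel guard tube, 16 mm in diameter, along the console's y over all the keys, 210 mm above the bench, 12 mm behind the console's origin, bent down at y = +-130 mm to posts 58 mm behind it. A gripper held vertically over a key runs into it; one leaned towards the robot, square to the keys, passes in front.
- bar_key_top (a point): Centre of the top face of the long bar key, white, 60 mm (along the row) by 22 mm. The point's z points out of the key, square to the sloping face (35 degrees from vertical, leaning to the console's front); its y is along the row. The top stands about 100 mm above the bench and 18 mm proud of the black face.
- round_key_top (a point): The same for the round key, white, 42 mm in diameter.
- square_key_top (a point): The same for the square key, white, 36 by 36 mm.
- bar_key (a joint): Travel of the bar key into its block, m: 0 = up, 0.008 = right down. A spring returns it: 1.6 N to start it, 4.8 N right down.
- round_key (a joint): The same for the round key.
- square_key (a joint): The same for the square key.
- spray_can: Bystander: spray can 62 mm in diameter, 190 mm tall, standing loose on the bench beyond the washer. Origin at the centre of its underside.
- jar: Bystander: glass jar 68 mm in diameter, 90 mm tall, loose. Origin at the centre of its underside.
- wrench: Bystander: steel wrench 190 mm long, lying loose on the bench beyond the hub. Origin under its middle, x along it.

How it is judged:
On the way, in this order (a step that is already met when the one before it is completed fails the run):
1. the hub stands upright on the middle of the turntable, let go (horizontal distance between hub and table_mid below 0.018 m and angle between hub's own z axis and vertical below 0.1 rad and z of hub in the frame of table_mid between -0.004 and 0.004 m and contact force between the fingers and hub below 0.2 N), for 0.2 s.
2. the bowl is fully home, mouth-down, over the hub (value of joint cover below 0.06 rad and horizontal distance between hub and table_mid below 0.018 m and angle between hub's own z axis and vertical below 0.1 rad and z of hub in the frame of table_mid between -0.004 and 0.004 m), for 0.2 s.
3. the bar key is pressed right down (over 6 mm), alone, with the bowl shut over the hub (all of step 2 and value of joint bar_key above 0.006 m and value of joint each of round_key, square_key below 0.003 m), for 0.05 s.
4. the round key is pressed right down (over 6 mm), alone, with the bowl shut over the hub (all of step 2 and value of joint round_key above 0.006 m and value of joint each of bar_key, square_key below 0.003 m), for 0.05 s.
5. the square key is pressed right down (over 6 mm), alone, with the bowl shut over the hub (all of step 2 and value of joint square_key above 0.006 m and value of joint each of bar_key, round_key below 0.003 m), for 0.05 s.
At the end, for the whole second after the job is handed in: The hub stands upright (within 0.1 rad) and at rest on the turntable, its axis within 18 mm of the turntable's centre; the bowl is shut over it (cover below 0.06 rad); all three keys are up (below 2 mm); spray can, jar and wrench are within 30 mm of where they began (all of step 2 and value of joint each of bar_key, round_key, square_key below 0.002 m and linear speed of hub below 0.02 m/s and distance of each of spray_can, jar, wrench from where it was at the start of the episode below 0.03 m); the robot touches nothing.
It fails at once if a key is pressed (over 4 mm) while the bowl is not shut (over 0.1 rad) (value of joint cover above 0.1 rad and value of joint any of bar_key, round_key, square_key above 0.004 m).
It fails at once if two keys are pressed at once (both over 4 mm) (value of joint each of bar_key, round_key above 0.004 m or value of joint each of round_key, square_key above 0.004 m or value of joint each of bar_key, square_key above 0.004 m).
It fails at once if the spray can, jar or wrench is moved by more than 30 mm (distance of any of spray_can, jar, wrench from where it was at the start of the episode above 0.03 m).
It also fails if it takes over 72 s, if anything falls off the work surface, if the arm or the gripper's body presses on something with over 40 N, if the wrist force passes 120 N, or if a joint passes its speed limit or range.

ROBOT

A 6-joint arm with a two-finger parallel gripper is mounted at the origin on the work surface. World frame = base frame: x ahead of the robot, y to its left, z up, the work surface at z = 0. Lengths are in m, angles in rad, forces in N, time in s.
With the tool pointing down it reaches from about 0.425 to 0.95 m from the base axis. Payload 14.7 kg.
Tool frame: the origin (TCP) lies on the centre line of the jaws, within the pads' length; the fingertips stand 14 mm ahead of it and the grasp point (between the pads) lies 5 mm behind it; z points along the fingers, y is the line along which they close (so a half turn about z gives the same grasp; the last joint's range is limited). The gripper opens to 85 mm and grips with 20 to 120 N. Pads are 22 mm wide; open, the fingers measure 114 mm over their backs; the gripper's body (76 mm by 85 mm) begins 54 mm behind the grasp point. The pads swing forward as they close: fully open they stand 13 mm farther back than shut.
Start: joints at [-1.25, 0.48, 1.596, -0, 1.065, -0.047], TCP at [0.234, -0.607, 0.245] pointing down, gripper open.
Joint ranges: [-2.75, 2.75], [-0.82, 2.05], [0.23, 2.67], [-1.56, 4.7], [0.09, 2.69], [-2.92, 2.92]. Speed limits (rad/s): [1.89, 1.89, 2.39, 3.01, 3.01, 3.01].

INTERFACE

Orientations are given as [roll, pitch, yaw] about the fixed x, y, z axes, in that order (R = Rz(yaw) Ry(pitch) Rx(roll)).
In Python, from rig import env gives the robot as it stands.
- The arm moves only by the tool send_rows, never from a script. Its argument "rows" is a list that holds one entry, the list of rows, each a list of 7 numbers: the shift along the tool's x, y, z in mm, then the turn, a rotation vector about the tool's x, y, z in rad, then the finger opening in mm, from 0 to 85.4. A call has 1 to 10 rows; each row shifts and turns the commanded pose from where the row before left it, along the tool's axes as they then stand; what a row does not reach is not made up. A row lasts 1/12 s, in which the tool goes at most 41.7 mm and 7.16 degrees, less where a joint would pass 70% of its speed; a pose out of reach is approached as far as the arm can. A call with a gripper value outside its range is refused whole. The fingers move at their own pace and stop on an object; "force" is the grip in N (left out, the last holds). Time passes only in rows, so rows that do not move let the fingers close. It gives the time, the measured TCP pose, the force, the opening and the grip force at its end, in the units of the state.
- env.observe(): the state, without advancing time (a new reading comes with each control period).
- env.read_camera(name): name is "scene" or "top"; returns a dict with "image" (420x560x3 uint8, red, green, blue), "range_z" (420x560 float32, m along the optical axis (not along the pixel's ray), 0 where there is no reading), "intrinsics" (3x3 intrinsics, pixels), "D" ([k1, k2, p1, p2, k3] as OpenCV has them; the pictures are not rectified), "world_from_camera" (4x4, takes a point from camera to world coordinates). Camera axes: x right, y up, looking along -z (the intrinsics and any distortion apply to the point x, -y, -z); pixel columns grow to the right and rows downward; lengths in m; the calibration is good to about 2 mm. A picture is of the moment at which its call begins.
- env.job_done(): hands the job in; it is judged then, once.
The state is a dict: "time": time; "joint_positions": joint angles; "joint_vel": joint speeds; "effort": joint torques, N m; "tcp_pos": TCP position; "tool_rot": TCP orientation; "ft_force": force on the tool from outside, world axes, zero at the start; "wrist_torque": the same for the moment, N m; "grip_width": finger opening in m; "finger_force": force on a finger pad.
Only numpy, scipy, OpenCV 4.12 (cv2) and the standard library are available. Lean on these libraries where they do the work, as an engineer would, in place of code of your own. Each camera call takes 0.05 s, during which the arm holds its last target. There are 200 camera calls.

## Working session

There is one attempt and no reset: what is moved stays moved. The work goes in short steps, Python scripts to look and compute and a tool call to move; the robot and the scene stay as the last step left them, time stands still between calls to the robot, and variables do not carry over. Pictures are saved under pics/ and viewed, at most 10 in all, crops included, and the job is handed in when it is done.

Besides the shell and the picture viewer there is one more tool, called after "Request:" in YAML: its name, and indented under it one key for each argument. send_rows: Moves the arm, as the interface text tells. Its arguments: {"type":"object","properties":{"rows":{"type":"array","items":{"type":"array","items":{"type":"array","items":{"type":"number"}}}},"force":{"type":"number"}},"required":["rows"]}

```bash
mkdir -p pics; ls
cat > h.py <<'E'
import numpy as np, cv2
from rig import env
from scipy.spatial.transform import Rotation as Ro
def cam(n):
    d=env.read_camera(n); return d
def cloud(d):
    K=np.array(d["intrinsics"]);D=np.array(d["D"]);T=np.array(d["world_from_camera"])
    z=d["range_z"];h,w=z.shape
    u,v=np.meshgrid(np.arange(w),np.arange(h))
    n=cv2.undistortPoints(np.stack([u,v],-1).reshape(-1,1,2).astype(float),K,D).reshape(h,w,2)
    P=np.stack([n[...,0]*z,-n[...,1]*z,-z],-1)
    W=P@T[:3,:3].T+T[:3,3]; W[z==0]=np.nan
    return W
E
python3 - <<'E'
from h import *
for n in("scene","top"):
    d=cam(n);cv2.imwrite(f"pics/{n}0.png",cv2.cvtColor(d["image"],cv2.COLOR_RGB2BGR));np.savez(n+"0.npz",W=cloud(d),**{k:d[k] for k in d})
    print(n,d["world_from_camera"],(d["range_z"]>0).mean())
print(env.observe())
E
```

```text
pics
scene [[ 0.7405433  -0.44287946  0.50542398  1.09130041]
 [ 0.67196117  0.47907203 -0.56476383 -0.62264176]
 [ 0.00798781  0.75785736  0.65237138  0.73844381]
 [ 0.          0.          0.          1.        ]] 0.996062925170068
top [[-0.00235063  0.98530678 -0.17077771  0.44147109]
 [-0.99957305 -0.00728881 -0.02829458 -0.11632032]
 [-0.02912361  0.17063829  0.98490324  1.08040119]
 [ 0.          0.          0.          1.        ]] 0.9960416666666667
{'time': 0.1, 'joint_positions': array([-1.24958901e+00,  4.80750119e-01,  1.59680870e+00,  1.18753263e-05,
        1.06510452e+00, -4.66076398e-02]), 'joint_vel': array([-0.00129856, -0.00243754, -0.00055134, -0.00026121,  0.00064224,
        0.00097654]), 'effort': array([ 1.96196037e-03, -9.52255225e+01, -4.31041145e+01,  8.34407888e-05,
        5.23905139e-03, -1.48597815e-05]), 'tcp_pos': array([ 0.2336321 , -0.60618234,  0.2447497 ]), 'tool_rot': array([-3.14052362e+00, -6.02554843e-05,  3.67809164e-01]), 'ft_force': array([ 0.33233427,  0.1592772 , -0.38539631]), 'wrist_torque': array([-0.04106936, -0.01551778, -0.02742365]), 'finger_force': 0.0, 'grip_width': 0.08528511851836365}
```

View pics/top0.png

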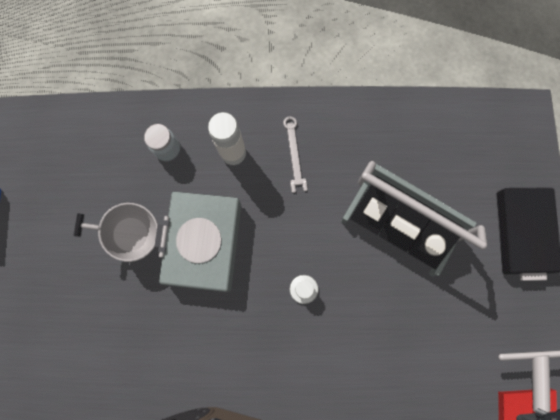

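View pics/scene0.png

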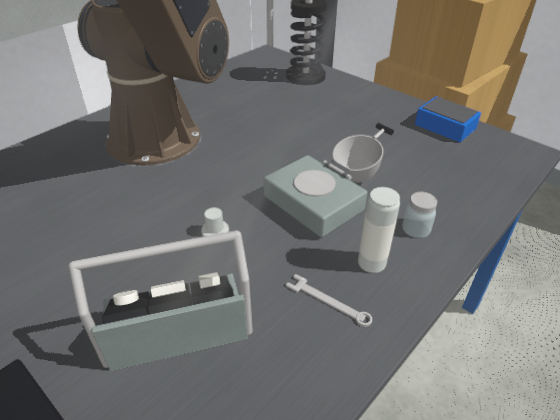

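The top view shows the hub at (304,290), the turntable at (199,241) and the open bowl at (129,232) with its cross-bar at (79,225). The keys are square (375,209), bar (405,227) and round (435,244), with the guard tube just behind them. The can, jar and wrench lie ahead of the washer. The scene view agrees with this.

Run:
```python
from h import *
np.set_printoptions(precision=4,suppress=True)
f=np.load("top0.npz");W=f["W"];I=f["image"].astype(int)
g=I.sum(-1);v,u=np.mgrid[:420,:560]
def box(u0,u1,v0,v1): return (u>=u0)&(u<u1)&(v>=v0)&(v<v1)
def rep(n,m):
    p=W[m]; print(n,len(p),"mean",p.mean(0),"med z",np.median(p[:,2]),"min",p.min(0),"max",p.max(0))
    (c,s,a)=cv2.minAreaRect(p[:,:2].astype(np.float32)*1000);e=cv2.minEnclosingCircle(p[:,:2].astype(np.float32)*1000);print("   rect",c,s,a,"circ",e)
z=W[...,2]
rep("hubtop",box(285,325,270,310)&(z>.052))
rep("hubflange",box(285,325,270,310)&(z>.006)&(z<.02))
disc=box(170,232,215,268)&(I[...,0]>I[...,1]-2)&(z>.06)&(g>300)
rep("disc",disc)
rep("deck",box(155,245,190,295)&(abs(z-.07)<.012)&((I[...,1]-I[...,0]>3)|disc))
rep("bar",box(70,86,205,245)&(z>.03))
rep("bowlrim",box(95,163,200,262)&(z>.05))
for n,b in dict(square=(360,390,195,222),bar=(388,422,212,242),round=(423,449,232,258)).items():
    rep(n,box(*b)&(g>480)&(z>.07)&(z<.14))
rep("guard",box(355,490,160,250)&(z>.195))
rep("can",box(205,245,105,165)&(z>.17)); rep("jar",box(140,180,120,165)&(z>.08))
print(I[241,199],I[209,375],I[260,180],z[241,199],z[232,129])
```

```text
hubtop 270 mean [ 0.451  -0.1479  0.0593] med z 0.059189659449582654 min [ 0.4316 -0.1667  0.0539] max [ 0.4707 -0.1294  0.0645]
   rect (451.1688232421875, -148.02175903320312) (37.209354400634766, 39.0804443359375) 89.50252532958984 circ ((450.9310302734375, -147.98721313476562), 20.063974380493164)
hubflange 336 mean [ 0.4517 -0.1466  0.0122] med z 0.012052358627451798 min [ 0.4221 -0.1782  0.0065] max [ 0.4812 -0.1164  0.0189]
   rect (451.6340026855469, -147.2489776611328) (61.76238250732422, 59.08467102050781) 89.55213928222656 circ ((451.15087890625, -148.23764038085938), 32.05659866333008)
disc 1633 mean [0.5578 0.085  0.0732] med z 0.07335688352517988 min [0.5076 0.0347 0.0651] max [0.6081 0.1363 0.0796]
   rect (558.193359375, 85.5100326538086) (101.13945770263672, 99.64054870605469) 44.44071960449219 circ ((558.5775756835938, 85.65824890136719), 51.76054763793945)
deck 6271 mean [0.5566 0.0825 0.0702] med z 0.0699685872012934 min [ 0.4491 -0.0015  0.0586] max [0.6692 0.1727 0.0796]
   rect (559.10546875, 85.07498931884766) (155.43035888671875, 209.64642333984375) 83.718658
[... 1799 characters left out ...]
438, -375.9337158203125), 137.95484924316406)
can 703 mean [0.7751 0.0185 0.1871] med z 0.18889987337637648 min [ 0.7492 -0.0112  0.17  ] max [0.8067 0.0506 0.194 ]
   rect (777.50537109375, 19.05685806274414) (58.665184020996094, 57.49650955200195) 67.37812805175781 circ ((777.8463134765625, 19.686080932617188), 31.082792282104492)
jar 528 mean [0.7932 0.1839 0.0889] med z 0.08923644854009272 min [0.7636 0.1559 0.0805] max [0.8247 0.2131 0.0954]
   rect (794.7796630859375, 184.8288116455078) (60.20113754272461, 57.11682891845703) 19.27028465270996 circ ((794.34228515625, 185.15582275390625), 30.73770523071289)
[206 199 197] [223 218 212] [149 158 155] 0.07230596089582408 0.02986967998232659
```

```bash
cat >> h.py <<'E'
def go(pos,R):
    """shift (mm, in tool axes now) and rotvec (tool axes now) from measured pose to target"""
    s=env.observe();R0=Ro.from_euler("xyz",s["tool_rot"])
    print("t",round(s["time"],2),"tcp",s["tcp_pos"].round(4),"rot",s["tool_rot"].round(4),"F",s["ft_force"].round(1),"w",round(s["grip_width"],4),"ff",round(s["finger_force"],1))
    print("  shift now-axes mm",(R0.inv().apply(np.array(pos)-s["tcp_pos"])*1000).round(1),"turn",(R0.inv()*R).as_rotvec().round(4),"shift target-axes mm",(R.inv().apply(np.array(pos)-s["tcp_pos"])*1000).round(1))
ywv=np.array([.1097,.994,0]);hinge=np.array([.5671,.1628,.074])
D=Ro.from_euler("xyz",[np.pi,0,1.461])
HUB=[.4512,-.148,.035];TAB=[.5585,.0853,.110]
def bar(th): return hinge+.185*(-np.cos(th)*ywv+np.sin(th)*np.array([0,0,1]))
E
python3 - <<'E'
from h import *
np.set_printoptions(precision=4,suppress=True)
go(HUB,D)
f=np.load("top0.npz");W=f["W"];I=f["image"].astype(int);g=I.sum(-1);v,u=np.mgrid[:420,:560]
for n,b in dict(square=(360,390,195,222),bar=(388,422,212,242),round=(423,449,232,258)).items():
    m=((u>=b[0])&(u<b[1])&(v>=b[2])&(v<b[3])&(g>480)&(W[...,2]>.07)&(W[...,2]<.14))
    # ray onto sloped top: use 3D rect in the sloped plane
    yc=np.array([.517,.856,0]);n3=np.array([-.491,.2965,.819]);e=np.cross(yc,n3)
    p=W[m];q=np.stack([p@yc,p@e],-1)*1000
    h=np.median(p@n3);r=cv2.minAreaRect(q.astype(np.float32));c=np.array(r[0])/1000
    c2=(q.max(0)+q.min(0))/2000
    print(n,r,"centre",c[0]*yc+c[1]*e+h*n3,"bbox centre",c2[0]*yc+c2[1]*e+h*n3, np.ptp(q,axis=0), h)
# yaw of row from guard
G=W[(u>380)&(u<470)&(v>160)&(v<250)&(W[...,2]>.205)]
print(cv2.fitLine(G[:,:2].astype(np.float32),cv2.DIST_HUBER,0,.01,.01).ravel())
E
```

```text
t 0.1 tcp [ 0.2336 -0.6062  0.2447] rot [-3.1405 -0.0001  0.3678] F [ 0.3  0.2 -0.4] w 0.0853 ff 0.0
  shift now-axes mm [ 367.8 -349.1  210.1] turn [-0.0009 -0.0006 -1.0932] shift target-axes mm [479.3 166.1 209.7]
square ((64.42381286621094, 616.479736328125), (37.02850341796875, 34.76421356201172), 89.40151977539062) centre [ 0.6179 -0.2979  0.0994] bbox centre [ 0.6179 -0.2979  0.0994] [34.9181 36.9453] -0.31039921546849925
bar ((-11.423845291137695, 617.0559692382812), (58.733131408691406, 20.844385147094727), 0.18167491257190704) centre [ 0.5791 -0.3631  0.0997] bbox centre [ 0.5791 -0.3631  0.0997] [58.7224 20.9889] -0.3104086496154421
round ((-86.97257232666016, 619.7188110351562), (39.99723434448242, 32.5626220703125), 0.8435479998588562) centre [ 0.5419 -0.4289  0.1013] bbox centre [ 0.5418 -0.4288  0.1012] [39.9648 32.6196] -0.31037806288035497
[ 0.5356  0.8444  0.6027 -0.3602]
```

Request:
send_rows:
  rows:
    - [[0,0,0,0,0,-0.109,85],[0,0,0,0,0,-0.109,85],[0,0,0,0,0,-0.109,85],[0,0,0,0,0,-0.109,85],[0,0,0,0,0,-0.109,85],[0,0,0,0,0,-0.109,85],[0,0,0,0,0,-0.109,85],[0,0,0,0,0,-0.109,85],[0,0,0,0,0,-0.109,85],[0,0,0,0,0,-0.109,85]]

```text
time: 0.93
tcp_pos: [0.2337, -0.6063, 0.2449]
tool_rot: [-3.141, -0.001, 1.463]
ft_force: [-0.6, -0.1, -0.2]
grip_width: 0.0846
finger_force: 0.0
```

Request:
send_rows:
  rows:
    - [[24,8,0,0,0,0,85],[24,8,0,0,0,0,85],[24,8,0,0,0,0,85],[24,8,0,0,0,0,85],[24,8,0,0,0,0,85],[24,8,0,0,0,0,85],[24,8,0,0,0,0,85],[24,8,0,0,0,0,85],[24,8,0,0,0,0,85],[24,8,0,0,0,0,85]]

```text
time: 1.77
tcp_pos: [0.3405, -0.3757, 0.2451]
tool_rot: [-3.141, -0.0, 1.458]
ft_force: [0.6, -0.6, 0.4]
grip_width: 0.0854
finger_force: 0.0
```

Request:
send_rows:
  rows:
    - [[24,8,0,0,0,0,85],[24,8,0,0,0,0,85],[24,8,0,0,0,0,85],[24,8,0,0,0,0,85],[24,8,0,0,0,0,85],[24,8,0,0,0,0,85],[24,8,0,0,0,0,85],[24,8,0,0,0,0,85],[24,8,0,0,0,0,85],[0,0,0,0,0,0,85]]

```text
time: 2.6
tcp_pos: [0.4372, -0.1675, 0.2452]
tool_rot: [-3.141, -0.001, 1.46]
ft_force: [0.2, -0.3, -0.1]
grip_width: 0.0851
finger_force: 0.0
```

```bash
python3 -c "
from h import *
go(HUB,D)"
```

```text
t 2.6 tcp [ 0.4372 -0.1675  0.2452] rot [-3.1415e+00 -1.0000e-03  1.4596e+00] F [ 0.2 -0.3 -0.1] w 0.0851 ff 0.0
  shift now-axes mm [ 20.7  11.8 210.2] turn [-0.0001 -0.001  -0.0014] shift target-axes mm [ 20.9  11.8 210.2]
```

Request:
send_rows:
  rows:
    - [[7,4,10,0,0,0,85],[7,4,20,0,0,0,85],[7,4,20,0,0,0,85],[0,0,25,0,0,0,85],[0,0,25,0,0,0,85],[0,0,25,0,0,0,85],[0,0,25,0,0,0,85],[0,0,25,0,0,0,85],[0,0,20,0,0,0,85],[0,0,15,0,0,0,85]]

```text
time: 3.43
tcp_pos: [0.4493, -0.1511, 0.0328]
tool_rot: [-3.139, -0.001, 1.457]
ft_force: [0.7, 0.2, -0.4]
grip_width: 0.0846
finger_force: 0.0
```

Request:
send_rows:
  rows:
    - [[0,0,0,0,0,0,40],[0,0,0,0,0,0,30],[0,0,0,0,0,0,30],[0,0,0,0,0,0,30],[0,0,0,0,0,0,30],[0,0,0,0,0,0,30]]
  force: 40

```text
time: 3.93
tcp_pos: [0.451, -0.1514, 0.0363]
tool_rot: [3.14, 0.001, 1.458]
ft_force: [-1.5, -1.4, 9.7]
grip_width: 0.0395
finger_force: 41.2
```

Request:
send_rows:
  rows:
    - [[0,0,-8,0,0,0,30],[0,0,-15,0,0,0,30],[0,0,-20,0,0,0,30],[0,0,-20,0,0,0,30],[0,0,-20,0,0,0,30],[0,0,-20,0,0,0,30],[0,0,0,0,0,0,30]]

```text
time: 4.52
tcp_pos: [0.4521, -0.1516, 0.142]
tool_rot: [3.136, 0.001, 1.458]
ft_force: [1.4, -1.1, -3.0]
grip_width: 0.0389
finger_force: 41.3
```

```bash
python3 -c "
from h import *
go(np.array(TAB)-[0,.003,0],D)"
```

```text
t 4.52 tcp [ 0.4521 -0.1516  0.142 ] rot [3.1365e+00 1.4000e-03 1.4579e+00] F [ 1.4 -1.1 -3. ] w 0.0389 ff 41.3
  shift now-axes mm [244.5  79.2  32.1] turn [ 0.0051  0.0014 -0.0031] shift target-axes mm [244.2  80.1  32. ]
```

Request:
send_rows:
  rows:
    - [[12,4,0,0,0,0,30],[22,7,0,0,0,0,30],[30,10,0,0,0,0,30],[30,10,0,0,0,0,30],[30,10,0,0,0,0,30],[30,10,0,0,0,0,30],[30,10,0,0,0,0,30],[30,10,0,0,0,0,30],[20,5,0,0,0,0,30],[10,3,0,0,0,0,30]]

```text
time: 5.35
tcp_pos: [0.557, 0.085, 0.1379]
tool_rot: [3.141, -0.0, 1.46]
ft_force: [-0.1, 0.2, -2.2]
grip_width: 0.0393
finger_force: 41.2
```

Request:
send_rows:
  rows:
    - [[0,0,0,0,0,0,30],[0,0,0,0,0,0,30],[0,0,0,0,0,0,30]]

```text
time: 5.6
tcp_pos: [0.5557, 0.0816, 0.138]
tool_rot: [-3.141, 0.0, 1.457]
ft_force: [0.6, -0.4, -4.0]
grip_width: 0.0389
finger_force: 41.2
```

Run:
```python
from h import *
go(np.array(TAB)-[0,.003,0],D)
for n in("scene","top"):
    d=cam(n);im=cv2.cvtColor(d["image"],cv2.COLOR_RGB2BGR)
    c=im[100:260,230:450] if n=="scene" else im[180:300,60:260]
    o=cv2.resize(c,None,fx=2.5,fy=2.5) ; cv2.imwrite(f"pics/{n}1.png",o)
    if n=="scene": a=o
    else:
        b=np.zeros((300+400,max(a.shape[1],o.shape[1]),3),np.uint8);b[:400,:a.shape[1]]=a;b[400:700,:o.shape[1]]=o
        cv2.imwrite("pics/both1.png",cv2.resize(b,None,fx=.85,fy=.85))
```

```text
t 5.6 tcp [0.5557 0.0816 0.138 ] rot [-3.1406e+00  4.0000e-04  1.4575e+00] F [ 0.6 -0.4 -4. ] w 0.0389 ff 41.2
  shift now-axes mm [ 1.   2.7 28. ] turn [-0.001   0.0004 -0.0035] shift target-axes mm [ 1.   2.7 28. ]
```

View pics/both1.png

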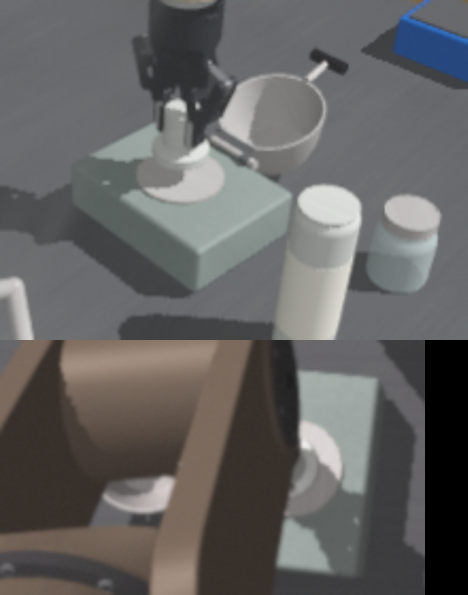

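The hub is held upright just above the disc, and nothing is near the fingers.

Request:
send_rows:
  rows:
    - [[1,2.7,6,0,0,0,30],[0,0,8,0,0,0,30],[0,0,6,0,0,0,30],[0,0,3,0,0,0,30],[0,0,2,0,0,0,30],[0,0,1,0,0,0,30],[0,0,0,0,0,0,30],[0,0,0,0,0,0,30]]

```text
time: 6.37
tcp_pos: [0.5593, 0.0832, 0.1124]
tool_rot: [3.141, -0.0, 1.458]
ft_force: [-0.5, 0.4, -3.0]
grip_width: 0.0392
finger_force: 41.2
```

Request:
send_rows:
  rows:
    - [[0,0,1,0,0,0,30],[0,0,0.5,0,0,0,30],[0,0,0,0,0,0,30],[0,0,0,0,0,0,30]]

```text
time: 6.7
tcp_pos: [0.5593, 0.0832, 0.1109]
tool_rot: [3.141, -0.0, 1.458]
ft_force: [0.6, 0.2, -3.6]
grip_width: 0.039
finger_force: 41.2
```

Request:
send_rows:
  rows:
    - [[0,0,0.5,0,0,0,30],[0,0,0.5,0,0,0,30],[0,0,0,0,0,0,30],[0,0,0,0,0,0,30]]

```text
time: 7.03
tcp_pos: [0.5594, 0.0832, 0.1103]
tool_rot: [3.141, -0.0, 1.458]
ft_force: [-2.8, -0.2, 7.0]
grip_width: 0.039
finger_force: 42.1
```

Request:
send_rows:
  rows:
    - [[0,0,0,0,0,0,44],[0,0,0,0,0,0,50],[0,0,0,0,0,0,60],[0,0,0,0,0,0,75],[0,0,0,0,0,0,85],[0,0,0,0,0,0,85],[0,0,0,0,0,0,85]]

```text
time: 7.62
tcp_pos: [0.5593, 0.0832, 0.1098]
tool_rot: [-3.142, 0.0, 1.458]
ft_force: [0.8, -1.1, -0.6]
grip_width: 0.085
finger_force: 0.0
```

Request:
send_rows:
  rows:
    - [[0,0,-10,0,0,0,85],[0,0,-20,0,0,0,85],[0,0,-25,0,0,0,85],[0,0,-25,0,0,0,85],[0,0,-25,0,0,0,85],[0,0,-25,0,0,0,85],[0,0,-10,0,0,0,85],[0,0,0,0,0,0,85]]

```text
time: 8.28
tcp_pos: [0.5606, 0.0833, 0.2529]
tool_rot: [3.137, -0.001, 1.458]
ft_force: [0.7, 0.3, -0.2]
grip_width: 0.0846
finger_force: 0.0
```

Run:
```python
from h import *
go(bar(2.87),D);print(bar(2.87))
d=cam("scene");W=cloud(d);I=d["image"].astype(int)
cv2.imwrite("pics/s2.png",cv2.resize(cv2.cvtColor(d["image"],cv2.COLOR_RGB2BGR)[90:260,240:460],None,fx=3,fy=3))
z=W[...,2];r=np.hypot(W[...,0]-.5585,W[...,1]-.0853)
for n,m in (("hubtop",(r<.045)&(z>.127)&(z<.14)),("flange",(r<.05)&(z>.083)&(z<.092)),):
    p=W[m];print(n,len(p),p.mean(0),cv2.minEnclosingCircle((p[:,:2]*1000).astype(np.float32)))
m=(abs(W[...,0]-.586)<.04)&(abs(W[...,1]-.34)<.03)&(z>.09)&(I.sum(-1)<200)
p=W[m];print("bar",len(p),p.mean(0),p.min(0),p.max(0))
```

```text
t 8.28 tcp [0.5606 0.0833 0.2529] rot [ 3.1370e+00 -1.0000e-03  1.4578e+00] F [ 0.7  0.3 -0.2] w 0.0846 ff 0.0
  shift now-axes mm [257.8  -3.6 129.5] turn [ 0.0046 -0.001  -0.0032] shift target-axes mm [257.9  -2.2 129.3]
[0.5866506  0.33994949 0.12362922]
hubtop 150 [0.56027597 0.08494206 0.13069831] ((559.052001953125, 87.01936340332031), 21.359220504760742)
flange 157 [0.56511312 0.07749928 0.08542448] ((559.8261108398438, 85.73690795898438), 31.73933982849121)
bar 91 [0.58834949 0.33638844 0.12449683] [0.56140536 0.33004382 0.11530144] [0.61147592 0.34532569 0.13121371]
```

View pics/s2.png

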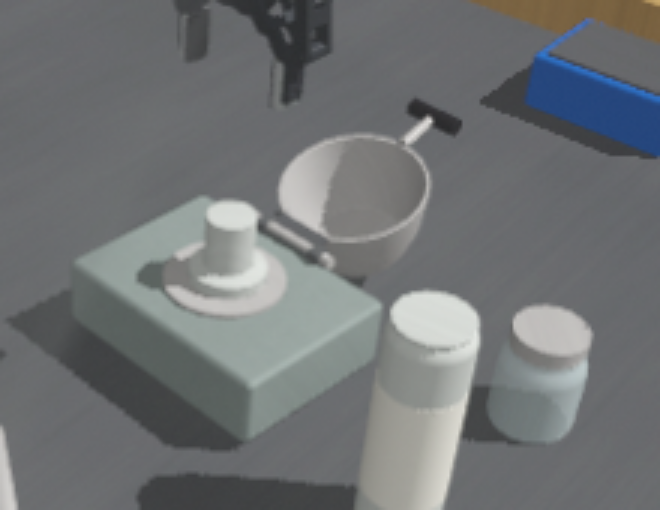

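The hub stands upright, centred on the disc within about 2 mm. The bowl is still open and the bar sits behind it.

Request:
send_rows:
  rows:
    - [[15,-2,0,0,0,0,85],[28,0,0,0,0,0,85],[30,0,0,0,0,0,85],[30,0,0,0,0,0,85],[30,0,0,0,0,0,85],[30,0,0,0,0,0,85],[30,0,0,0,0,0,85],[30,0,0,0,0,0,85],[25,0,0,0,0,0,85],[10,0,0,0,0,0,85]]

```text
time: 9.17
tcp_pos: [0.5857, 0.3427, 0.2479]
tool_rot: [-3.14, 0.0, 1.46]
ft_force: [-0.2, -0.9, 0.8]
grip_width: 0.0849
finger_force: 0.0
```

Request:
send_rows:
  rows:
    - [[0,0,15,0,0,0,85],[0,0,20,0,0,0,85],[0,0,20,0,0,0,85],[0,0,10,0,0,0,85],[0,0,0,0,0,0,85],[0,0,0,0,0,0,85]]

```text
time: 9.67
tcp_pos: [0.5861, 0.3393, 0.1842]
tool_rot: [-3.14, 0.001, 1.457]
ft_force: [-0.4, 1.0, -0.3]
grip_width: 0.0852
finger_force: 0.0
```

Run:
```python
from h import *
go(bar(2.87)-[0,0,.006],D)
```

```text
t 9.67 tcp [0.5861 0.3393 0.1842] rot [-3.1402e+00  1.0000e-03  1.4575e+00] F [-0.4  1.  -0.3] w 0.0852 ff 0.0
  shift now-axes mm [ 0.8  0.6 66.6] turn [-0.0014  0.001  -0.0035] shift target-axes mm [ 0.7  0.5 66.6]
```

Request:
send_rows:
  rows:
    - [[0,0,15,0,0,0,85],[0,0,20,0,0,0,85],[0,0,17,0,0,0,85],[0,0,10,0,0,0,85],[0,0,4,0,0,0,85],[0,0,0,0,0,0,85],[0,0,0,0,0,0,85]]

```text
time: 10.25
tcp_pos: [0.5869, 0.34, 0.1198]
tool_rot: [3.141, -0.001, 1.458]
ft_force: [0.2, 0.7, 0.3]
grip_width: 0.0849
finger_force: 0.0
```

Request:
send_rows:
  rows:
    - [[0,0,0,0,0,0,55],[0,0,0,0,0,0,42],[0,0,0,0,0,0,42],[0,0,0,0,0,0,42],[0,0,0,0,0,0,42],[0,0,0,0,0,0,42]]
  force: 30

```text
time: 10.75
tcp_pos: [0.5859, 0.3403, 0.1192]
tool_rot: [-3.141, -0.001, 1.458]
ft_force: [-5.1, 4.4, 1.5]
grip_width: 0.049
finger_force: 35.8
```

Run:
```python
from h import *
go(bar(2.87)-[0,0,.006],D)
d=cam("scene")
cv2.imwrite("pics/s3.png",cv2.resize(cv2.cvtColor(d["image"],cv2.COLOR_RGB2BGR)[60:220,280:460],None,fx=3,fy=3))
```

```text
t 10.75 tcp [0.5859 0.3403 0.1192] rot [-3.1411e+00 -6.0000e-04  1.4577e+00] F [-5.1  4.4  1.5] w 0.049 ff 35.8
  shift now-axes mm [-0.3  0.8  1.6] turn [-0.0005 -0.0006 -0.0033] shift target-axes mm [-0.3  0.8  1.6]
```

View pics/s3.png

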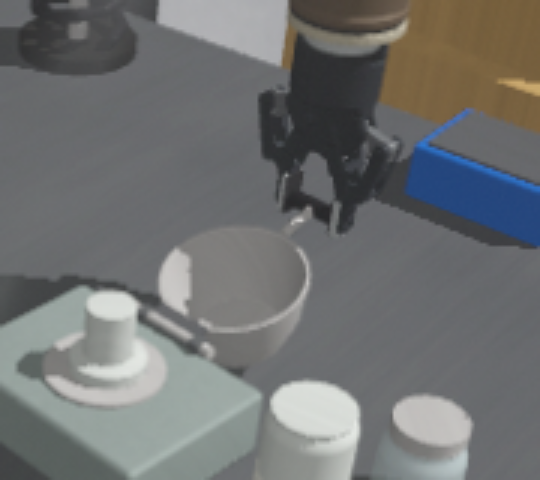

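The bar is pinched end to end (opening 49 mm) with the stem between the fingers.

Run:
```python
import numpy as np
t=np.r_[2.87,2.80,np.arange(2.70,-.01,-.1)]
P=185*np.c_[-np.cos(t),-np.sin(t)]
for a,b in zip(t[1:],np.diff(P,axis=0)): print(round(a,2),b.round(1))
```

```text
2.8 [ -3.9 -12.3]
2.7 [ -7.1 -17.1]
2.6 [ -8.7 -16.3]
2.5 [-10.3 -15.3]
2.4 [-11.8 -14.2]
2.3 [-13.2 -13. ]
2.2 [-14.4 -11.6]
2.1 [-15.5 -10.1]
2.0 [-16.4  -8.5]
1.9 [-17.2  -6.8]
1.8 [-17.8  -5.1]
1.7 [-18.2  -3.3]
1.6 [-18.4  -1.5]
1.5 [-18.5   0.4]
1.4 [-18.4   2.2]
1.3 [-18.   4.]
1.2 [-17.5   5.8]
1.1 [-16.9   7.6]
1.0 [-16.    9.2]
0.9 [-15.   10.8]
0.8 [-13.9  12.2]
0.7 [-12.6  13.5]
0.6 [-11.2  14.7]
0.5 [-9.7 15.8]
0.4 [-8.  16.7]
0.3 [-6.3 17.4]
0.2 [-4.6 17.9]
0.1 [-2.8 18.3]
-0.0 [-0.9 18.5]
```

Request:
send_rows:
  rows:
    - [[-3.9,0,-12.3,0,0,0,42],[-7.1,0,-17.1,0,0,0,42],[-8.7,0,-16.3,0,0,0,42],[-10.3,0,-15.3,0,0,0,42],[-11.8,0,-14.2,0,0,0,42],[-13.2,0,-13,0,0,0,42],[-14.4,0,-11.6,0,0,0,42],[0,0,0,0,0,0,42]]

```text
time: 11.47
tcp_pos: [0.5782, 0.2679, 0.2213]
tool_rot: [3.141, -0.0, 1.456]
ft_force: [-8.4, 3.6, 2.2]
grip_width: 0.0493
finger_force: 35.4
```

Run:
```python
from h import *
go(bar(2.2)-[0,0,.0045],D)
```

```text
t 11.47 tcp [0.5782 0.2679 0.2213] rot [ 3.1412 -0.      1.4565] F [-8.4  3.6  2.2] w 0.0493 ff 35.4
  shift now-axes mm [3.2 0.5 2.2] turn [ 0.0004 -0.     -0.0045] shift target-axes mm [3.2 0.5 2.2]
```

Request:
send_rows:
  rows:
    - [[-13.5,0,-9,0,0,0,42],[-15.5,0,-8,0,0,0,42],[-17.2,0,-6.8,0,0,0,42],[-17.8,0,-5.1,0,0,0,42],[-18.2,0,-3.3,0,0,0,42],[-18.4,0,-1.5,0,0,0,42],[-18.5,0,0.4,0,0,0,42],[-18.4,0,2.2,0,0,0,42],[0,0,0,0,0,0,42]]

```text
time: 12.22
tcp_pos: [0.5634, 0.1307, 0.2514]
tool_rot: [3.139, 0.0, 1.456]
ft_force: [-3.0, -2.0, 10.2]
grip_width: 0.0493
finger_force: 32.1
```

Run:
```python
from h import *
go(bar(1.4)-[0,0,.0045],D)
```

```text
t 12.22 tcp [0.5634 0.1307 0.2514] rot [3.139e+00 2.000e-04 1.456e+00] F [-3.  -2.  10.2] w 0.0493 ff 32.1
  shift now-axes mm [ 0.9  0.2 -0.5] turn [ 0.0026  0.0003 -0.005 ] shift target-axes mm [ 0.9  0.2 -0.5]
```

Request:
send_rows:
  rows:
    - [[-17.5,0,3.5,0,0,0,42],[-17.5,0,5.8,0,0,0,42],[-16.9,0,7.6,0,0,0,42],[-16,0,9.2,0,0,0,42],[-15,0,10.8,0,0,0,42],[-13.9,0,12.2,0,0,0,42],[-12.6,0,13.5,0,0,0,42],[0,0,0,0,0,0,42]]

```text
time: 12.88
tcp_pos: [0.5517, 0.0216, 0.1872]
tool_rot: [3.138, 0.002, 1.456]
ft_force: [3.4, -10.5, 6.4]
grip_width: 0.0489
finger_force: 41.7
```

Run:
```python
from h import *
go(bar(.7)-[0,0,.0045],D)
```

```text
t 12.88 tcp [0.5517 0.0216 0.1872] rot [3.1381e+00 1.7000e-03 1.4564e+00] F [  3.4 -10.5   6.4] w 0.0489 ff 41.7
  shift now-axes mm [ 0.5 -0.2 -1.5] turn [ 0.0035  0.0017 -0.0046] shift target-axes mm [ 0.5 -0.2 -1.5]
```

Request:
send_rows:
  rows:
    - [[-11.5,0,13.5,0,0,0,42],[-9.7,0,15.5,0,0,0,42],[-8,0,16.7,0,0,0,42],[-6.3,0,17.4,0,0,0,42],[-4.6,0,17.9,0,0,0,42],[-2.8,0,18.3,0,0,0,42],[-0.6,0,10,0,0,0,42],[-0.2,0,4,0,0,0,42],[0,0,0,0,0,0,42]]

```text
time: 13.63
tcp_pos: [0.5473, -0.0201, 0.0741]
tool_rot: [3.138, 0.001, 1.457]
ft_force: [4.2, -12.8, 0.2]
grip_width: 0.0494
finger_force: 55.3
```

Run:
```python
from h import *
go(bar(0)-[0,0,.0045],D)
d=cam("scene")
cv2.imwrite("pics/s4.png",cv2.resize(cv2.cvtColor(d["image"],cv2.COLOR_RGB2BGR)[90:260,210:410],None,fx=3,fy=3))
```

```text
t 13.63 tcp [ 0.5473 -0.0201  0.0741] rot [3.1383e+00 9.0000e-04 1.4570e+00] F [  4.2 -12.8   0.2] w 0.0494 ff 55.3
  shift now-axes mm [-1.  -0.4  4.6] turn [ 0.0033  0.0009 -0.004 ] shift target-axes mm [-1.  -0.4  4.6]
```

View pics/s4.png

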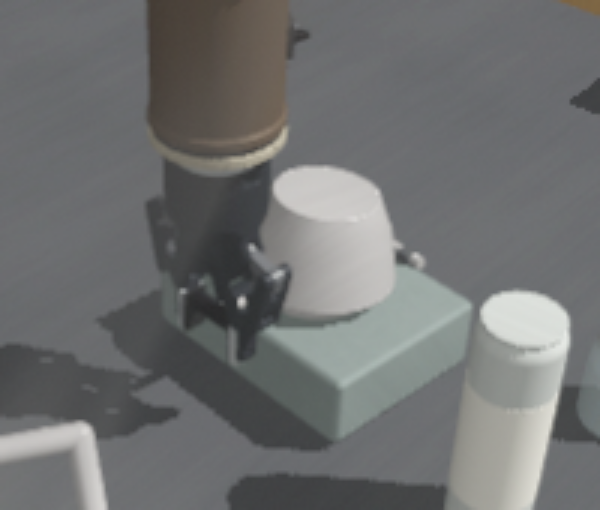

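The bowl is nearly shut over the hub, with the gripper at the bar. I press it down until it meets the stop.

Request:
send_rows:
  rows:
    - [[0,0,2,0,0,0,42],[0,0,1,0,0,0,42],[0,0,1,0,0,0,42],[0,0,0,0,0,0,42],[0,0,0,0,0,0,42]]

```text
time: 14.1
tcp_pos: [0.5473, -0.0201, 0.071]
tool_rot: [3.138, 0.001, 1.457]
ft_force: [3.0, -14.0, -0.9]
grip_width: 0.0489
finger_force: 55.3
```

Request:
send_rows:
  rows:
    - [[0,0,1,0,0,0,42],[0,0,1,0,0,0,42],[0,0,0,0,0,0,42],[0,0,0,0,0,0,42]]

```text
time: 14.43
tcp_pos: [0.5473, -0.0203, 0.0691]
tool_rot: [3.138, 0.001, 1.457]
ft_force: [2.8, -16.3, 0.6]
grip_width: 0.049
finger_force: 55.4
```

Request:
send_rows:
  rows:
    - [[-1,0,1,0,0,0,42],[0,0,1,0,0,0,42],[0,0,0,0,0,0,42],[0,0,0,0,0,0,42]]

```text
time: 14.77
tcp_pos: [0.5473, -0.0204, 0.0668]
tool_rot: [3.138, 0.001, 1.458]
ft_force: [4.7, -8.7, 1.8]
grip_width: 0.0493
finger_force: 55.4
```

Request:
send_rows:
  rows:
    - [[0,0,1,0,0,0,42],[0,0,1,0,0,0,42],[0,0,0,0,0,0,42],[0,0,0,0,0,0,42]]

```text
time: 15.1
tcp_pos: [0.5473, -0.0204, 0.0648]
tool_rot: [3.138, 0.001, 1.457]
ft_force: [5.2, -8.5, -0.5]
grip_width: 0.0493
finger_force: 55.3
```

```bash
cat >> h.py <<'E'
def bowl():
    d=cam("scene");W=cloud(d);I=d["image"].astype(int)
    m=(np.hypot(W[...,0]-.5585,W[...,1]-.0853)<.045)&(W[...,2]>.12)&(W[...,2]<.18)&(I.sum(-1)>420)
    m=cv2.erode(m.astype(np.uint8),np.ones((3,3)))>0
    p=W[m]; c=p.mean(0); k=abs(p[:,2]-np.median(p[:,2]))<.012;p=p[k]
    A=np.c_[p[:,:2]-[.5585,.0853],np.ones(len(p))];s,_,_,_=np.linalg.lstsq(A,p[:,2],rcond=None)
    print("bowl top n",len(p),"z at table axis",s[2].round(4),"slope along y_w",(s[:2]@ywv[:2]).round(3),"x",s[0].round(3))
    return d,W,I
E
python3 - <<'E'
from h import *
d,W,I=bowl()
z=W[...,2];m=(abs(W[...,0]-.547)<.035)&(abs(W[...,1]+.0205)<.012)&(z<.095)&(z>.05)&(I.sum(-1)<200)
p=W[m];print("dark near bar",len(p),p.min(0),p.max(0),np.percentile(p[:,2],[50,90]))
E
```

```text
bowl top n 545 z at table axis 0.145 slope along y_w -0.026 x -0.032
dark near bar 147 [ 0.5183038  -0.03236977  0.05299361] [ 0.58190277 -0.00903513  0.09443943] [0.08481753 0.08889301]
```

Request:
send_rows:
  rows:
    - [[0,0,1,0,0,0,42],[0,0,1,0,0,0,42],[0,0,1,0,0,0,42],[0,0,0,0,0,0,42],[0,0,0,0,0,0,42]]

```text
time: 15.57
tcp_pos: [0.5473, -0.0203, 0.0617]
tool_rot: [3.138, 0.0, 1.457]
ft_force: [5.3, -8.3, 0.1]
grip_width: 0.0493
finger_force: 55.3
```

Run:
```python
from h import *
d,W,I=bowl()
```

```text
bowl top n 502 z at table axis 0.1438 slope along y_w -0.021 x -0.027
```

Request:
send_rows:
  rows:
    - [[0,0,1,0,0,0,42],[0,0,1,0,0,0,42],[0,0,1,0,0,0,42],[0,0,0,0,0,0,42],[0,0,0,0,0,0,42]]

```text
time: 16.03
tcp_pos: [0.5473, -0.0202, 0.0587]
tool_rot: [3.138, 0.0, 1.457]
ft_force: [6.7, -6.4, 0.0]
grip_width: 0.0493
finger_force: 55.3
```

Run:
```python
from h import *
d,W,I=bowl()
```

```text
bowl top n 534 z at table axis 0.1426 slope along y_w -0.006 x -0.012
```

Request:
send_rows:
  rows:
    - [[0,0,1,0,0,0,42],[0,0,1,0,0,0,42],[0,0,1,0,0,0,42],[0,0,0,0,0,0,42],[0,0,0,0,0,0,42]]

```text
time: 16.5
tcp_pos: [0.5473, -0.02, 0.0558]
tool_rot: [3.138, 0.0, 1.457]
ft_force: [6.2, -4.8, -0.7]
grip_width: 0.049
finger_force: 55.3
```

Run:
```python
from h import *
d,W,I=bowl()
```

```text
bowl top n 517 z at table axis 0.1414 slope along y_w 0.002 x -0.011
```

Request:
send_rows:
  rows:
    - [[0,0,1,0,0,0,42],[0,0,1,0,0,0,42],[0,0,1,0,0,0,42],[0,0,0,0,0,0,42],[0,0,0,0,0,0,42]]

```text
time: 16.97
tcp_pos: [0.5475, -0.0199, 0.0544]
tool_rot: [3.137, 0.0, 1.458]
ft_force: [-3.0, -2.0, 37.7]
grip_width: 0.0492
finger_force: 57.5
```

Run:
```python
from h import *
d,W,I=bowl()
```

```text
bowl top n 527 z at table axis 0.1408 slope along y_w 0.002 x -0.014
```

The vertical force jumps to 38 N and the bowl top is level, so the bowl is home. I release the bar.

Request:
send_rows:
  rows:
    - [[0,0,-1.5,0,0,0,42],[0,0,0,0,0,0,52],[0,0,0,0,0,0,62],[0,0,0,0,0,0,75],[0,0,0,0,0,0,85],[0,0,0,0,0,0,85],[0,0,0,0,0,0,85],[0,0,0,0,0,0,85]]

```text
time: 17.68
tcp_pos: [0.5456, -0.0189, 0.0532]
tool_rot: [-3.141, -0.0, 1.458]
ft_force: [-0.2, 0.2, 0.9]
grip_width: 0.0848
finger_force: 0.0
```

Request:
send_rows:
  rows:
    - [[-3,0,-5,0,0,0,85],[-5,0,-15,0,0,0,85],[-5,0,-25,0,0,0,85],[-5,0,-30,0,0,0,85],[0,0,-30,0,0,0,60],[0,0,-30,0,0,0,30],[0,0,-30,0,0,0,0],[0,0,-30,0,0,0,0],[0,0,-20,0,0,0,0],[0,0,0,0,0,0,0]]

```text
time: 18.52
tcp_pos: [0.5455, -0.0372, 0.273]
tool_rot: [3.135, 0.0, 1.458]
ft_force: [0.9, 0.5, 0.9]
grip_width: 0.0117
finger_force: 0.0
```

```bash
cat >> h.py <<'E'
N3=np.array([-.491,.2965,.819]);YC=np.array([.520,.854,0])
N3=Ro.from_rotvec([0,0,0]).apply(np.array([-.854*np.sin(.6109),.520*np.sin(.6109),np.cos(.6109)]))
zt=-N3; xt=YC; yt=np.cross(zt,xt); K=Ro.from_matrix(np.c_[xt,yt,zt])
KEY=dict(bar=np.array([.5795,-.3638,.0997]),round=np.array([.5405,-.4282,.0997]),square=np.array([.6178,-.2985,.0997]))
def tcp(k,gap): return KEY[k]+N3*(.014+gap)   # tip 'gap' off the key top
E
python3 - <<'E'
from h import *
d,W,I=bowl()
cv2.imwrite("pics/s5.png",cv2.cvtColor(d["image"],cv2.COLOR_RGB2BGR))
print(K.as_euler("xyz"),K.as_matrix().round(3),tcp("bar",.04))
go(tcp("bar",.04),K)
go(tcp("bar",.04),Ro.from_euler("xyz",[np.pi,0,np.arctan2(.854,.520)]))
E
```

```text
bowl top n 515 z at table axis 0.1413 slope along y_w 0.003 x -0.011
[2.53075938 0.         1.02385891] [[ 0.52   0.7    0.49 ]
 [ 0.854 -0.426 -0.298]
 [ 0.     0.574 -0.819]] [ 0.55304764 -0.34769317  0.14393313]
t 18.57 tcp [ 0.5447 -0.0371  0.2708] rot [3.1372e+00 1.0000e-04 1.4578e+00] F [ 0.3  0.2 -1.2] w 0.0042 ff 0.0
  shift now-axes mm [-307.7   42.8  127.1] turn [-0.5968 -0.1333  0.4199] shift target-axes mm [-260.9   65.4  200.7]
t 18.57 tcp [ 0.5447 -0.0371  0.2708] rot [3.1372e+00 1.0000e-04 1.4578e+00] F [ 0.3  0.2 -1.2] w 0.0042 ff 0.0
  shift now-axes mm [-307.7   42.8  127.1] turn [ 0.0043 -0.0009  0.434 ] shift target-axes mm [-260.9  168.7  126.9]
```

View pics/s5.png

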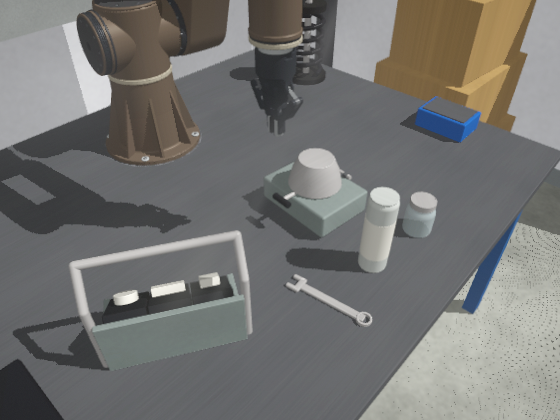

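The bowl is shut on the washer at (317,175), and the can, jar and wrench have not moved. Next I turn square to the keys and go to a point in front of them.

Request:
send_rows:
  rows:
    - [[0,0,0,-0.0746,-0.0167,0.0525,0],[0,0,0,-0.0746,-0.0167,0.0525,0],[0,0,0,-0.0746,-0.0167,0.0525,0],[0,0,0,-0.0746,-0.0167,0.0525,0],[0,0,0,-0.0746,-0.0167,0.0525,0],[0,0,0,-0.0746,-0.0167,0.0525,0],[0,0,0,-0.0746,-0.0167,0.0525,0],[0,0,0,-0.0746,-0.0167,0.0525,0],[0,0,0,0,0,0,0]]

```text
time: 19.32
tcp_pos: [0.5408, -0.0399, 0.2661]
tool_rot: [2.618, 0.028, 1.073]
ft_force: [-1.0, 0.4, -1.0]
grip_width: 0.0002
finger_force: 0.0
```

Run:
```python
from h import *
go(tcp("bar",.10),K)
f=np.load("scene0.npz");W=f["W"];I=f["image"].astype(int);g=I.sum(-1)
v,u=np.mgrid[:420,:560]
for n,b in dict(square=(196,222,270,290),bar=(148,190,278,298),round=(110,142,288,306)).items():
    q=W[(u>=b[0])&(u<b[1])&(v>=b[2])&(v<b[3])&(g>480)&(W[...,2]>.07)&(W[...,2]<.14)]
    e=np.cross(YC,N3); a=q@YC;c=q@e; k=abs(q@N3-np.median(q@N3))<.006;a=a[k];c=c[k];h=np.median((q@N3)[k])
    P=(a.max()+a.min())/2*YC+(c.max()+c.min())/2*e+h*N3
    print(n,len(a),P.round(4),(np.ptp(a)*1e3).round(1),(np.ptp(c)*1e3).round(1),"vs",KEY[n],"dn",((P-KEY[n])@N3).round(4))
```

```text
t 19.32 tcp [ 0.5408 -0.0399  0.2661] rot [2.6183 0.0284 1.0731] F [-1.   0.4 -1. ] w 0.0002 ff 0.0
  shift now-axes mm [-260.7   66.6  131.3] turn [-0.0868 -0.0025  0.0568] shift target-axes mm [-256.5   69.6  137.8]
square 168 [ 0.6208 -0.2993  0.0981] 35.1 34.3 vs [ 0.6178 -0.2985  0.0997] dn -0.003
bar 284 [ 0.5809 -0.3633  0.0971] 59.7 23.0 vs [ 0.5795 -0.3638  0.0997] dn -0.0026
round 208 [ 0.5446 -0.4283  0.1002] 38.4 32.1 vs [ 0.5405 -0.4282  0.0997] dn -0.0016
```

Request:
send_rows:
  rows:
    - [[-13,3,5,-0.043,-0.001,0.028,0],[-24,6.5,13,-0.043,-0.001,0.028,0],[-30,8,16,0,0,0,0],[-30,8,16,0,0,0,0],[-30,8,16,0,0,0,0],[-30,8,16,0,0,0,0],[-30,8,16,0,0,0,0],[-30,8,16,0,0,0,0],[-24,7,14,0,0,0,0],[-15,4,8,0,0,0,0]]

```text
time: 20.15
tcp_pos: [0.5342, -0.2801, 0.2192]
tool_rot: [2.56, 0.03, 1.013]
ft_force: [-0.4, -0.4, -0.9]
grip_width: 0.0001
finger_force: 0.0
```

Request:
send_rows:
  rows:
    - [[0,0,0,0,0,0,0],[0,0,0,0,0,0,0],[0,0,0,0,0,0,0]]

```text
time: 20.4
tcp_pos: [0.5342, -0.2782, 0.2195]
tool_rot: [2.559, 0.029, 1.013]
ft_force: [0.1, 0.7, -0.4]
grip_width: -0.0002
finger_force: 0.0
```

Run:
```python
from h import *
go(tcp("bar",.010),K)
s=env.observe();print((s["tcp_pos"]-tcp("bar",0))@N3)
```

```text
t 20.4 tcp [ 0.5342 -0.2782  0.2195] rot [2.5592 0.029  1.0126] F [ 0.1  0.7 -0.4] w -0.0002 ff 0.0
  shift now-axes mm [-45.9   2.6 123.3] turn [-0.0286  0.0303  0.007 ] shift target-axes mm [-49.6  -0.6 121.8]
0.1318379440189162
```

Request:
send_rows:
  rows:
    - [[-8,0,5,-0.0286,0.0303,0.007,0],[-10,0,10,0,0,0,0],[-10,0,12,0,0,0,0],[-10,0,12,0,0,0,0],[-8,0,12,0,0,0,0],[-4,0,12,0,0,0,0],[0,0,12,0,0,0,0],[0,0,12,0,0,0,0],[0,0,0,0,0,0,0],[0,0,0,0,0,0,0]]

```text
time: 21.23
tcp_pos: [0.5568, -0.3426, 0.1777]
tool_rot: [2.608, 0.028, 1.012]
ft_force: [-0.2, -1.0, 0.9]
grip_width: -0.0
finger_force: 0.0
```

Run:
```python
from h import *
go(tcp("bar",.010),K)
```

```text
t 21.23 tcp [ 0.5568 -0.3426  0.1777] rot [2.6082 0.0277 1.012 ] F [-0.2 -1.   0.9] w -0.0 ff 0.0
  shift now-axes mm [ -4.5 -15.3  58.9] turn [-0.0776  0.0297  0.005 ] shift target-axes mm [ -6.3 -19.8  57.4]
```

Run:
```python
from h import *
print(env.observe()["joint_positions"].round(3))
```

```text
[-0.595  0.409  2.108 -0.059  0.091  0.014]
```

Request:
send_rows:
  rows:
    - [[0,0,-12,0,0,0,0],[0,0,-20,0,0,0,0],[0,0,-20,0,0,0,0],[0,0,-20,0,0,0,0],[0,0,0,0,0,0,0],[0,0,0,0,0,0,0]]

```text
time: 21.73
tcp_pos: [0.5263, -0.3219, 0.2424]
tool_rot: [2.604, 0.028, 1.011]
ft_force: [0.2, -0.2, -0.1]
grip_width: 0.0
finger_force: 0.0
```

```bash
cat > lg.py <<'E'
from h import *
import json
s=env.observe();print(s["time"],s["joint_positions"].round(4).tolist(),s["tcp_pos"].round(4).tolist(),s["tool_rot"].round(4).tolist())
open("log.jsonl","a").write(json.dumps([s["joint_positions"].tolist(),s["tcp_pos"].tolist(),s["tool_rot"].tolist()])+"\n")
E
python3 lg.py
```

```text
21.7333 [-0.5947, 0.2558, 2.1283, -0.0261, 0.2195, -0.019] [0.5263, -0.3219, 0.2424] [2.6041, 0.0276, 1.0113]
```

Request:
send_rows:
  rows:
    - [[0,0,0,0.08,0,0,0],[0,0,0,0.08,0,0,0],[0,0,0,0.08,0,0,0],[0,0,0,0.04,0,0,0],[0,0,0,0,0,0,0],[0,0,0,0,0,0,0]]

```text
time: 22.23
tcp_pos: [0.5265, -0.3222, 0.2395]
tool_rot: [2.887, 0.028, 1.011]
ft_force: [0.1, 1.4, 0.2]
grip_width: -0.0
finger_force: 0.0
```

```bash
cat > fit.py <<'E'
from h import *
import json
from scipy.optimize import least_squares
L=[json.loads(l) for l in open("log.jsonl")]
L+=[[[-1.24958901,.480750119,1.59680870,1.19e-5,1.06510452,-.0466],[.2336321,-.60618234,.2447497],[-3.14052,0,.36781]],
    [[-.595,.409,2.108,-.059,.091,.014],[.5568,-.3426,.1777],[2.6082,.0277,1.012]]]
def m(p,e):
    q,t,r=e;a,h,L1,L2,Lt=p;zt=Ro.from_euler("xyz",r).as_matrix()[:,2]
    w=np.array(t)-Lt*zt;f=q[1]+q[2]
    k=a+L1*np.sin(q[1])+L2*np.sin(f);return np.array([k*np.cos(q[0]),k*np.sin(q[0]),h+L1*np.cos(q[1])+L2*np.cos(f)])-w
r=least_squares(lambda p:np.r_[np.concatenate([m(p,e) for e in L]),(p-[0.05,.4,.45,.43,.3])*.005],[0.05,.4,.45,.43,.3])
print("a,h,L1,L2,Lt",r.x.round(4),"err mm",np.abs(r.fun*1000).max().round(2))
q,t,rr=L[-3];f=q[1]+q[2];F=np.array([np.sin(f)*np.cos(q[0]),np.sin(f)*np.sin(q[0]),np.cos(f)])
R=Ro.from_euler("xyz",rr);ft=R.inv().apply(F);Lt=r.x[4];al=.12
rot=Ro.from_rotvec(al*ft);pv=np.array([0,0,-Lt]);print("axis in tool",ft.round(4),"row + : shift",((pv+rot.apply(-pv))*1000).round(2),"rotvec",(al*ft).round(4),"q5",q[4],"angle",np.arccos(ft[2]))
E
python3 lg.py;python3 fit.py
```

```text
22.2333 [-0.5868, 0.33, 1.8958, -0.0323, 0.6606, -0.0078] [0.5265, -0.3222, 0.2395] [2.8868, 0.0276, 1.0112]
a,h,L1,L2,Lt [0.1    0.231  0.5165 0.3561 0.2719] err mm 28.46
axis in tool [-0.0048  0.6135  0.7896] row + : shift [19.96  1.1  -0.74] rotvec [-0.0006  0.0736  0.0948] q5 0.660571331291983 angle 0.6605713312919834
```

```bash
sed -i 's/a,h,L1,L2,Lt=p;/a,h,L1,L2,Lt,d=p;/; s/k=a+L1\*np.sin(q\[1\])+L2\*np.sin(f);/k=a+L1*np.sin(q[1])+L2*np.sin(f)-d*np.cos(f);/; s/L2\*np.cos(f)\])-w/L2*np.cos(f)+d*np.sin(f)])-w/; s/\.43,\.3\]/.43,.3,0]/g; s/al=.12/al=.115/' fit.py
sed -i 's/^print("a,h/print((r.fun*1000).round(1));print("a,h/' fit.py; python3 fit.py
```

```text
[-19.8 -21.8  -9.7 -13.1 -22.9   2.4 -28.8  -9.3   1.5 -14.2 -25.7   5.9
   0.8  -1.6  -0.1  -1.   -0.7   0.4]
a,h,L1,L2,Lt [0.2102 0.0709 0.429  0.2344 0.1549 0.0728] err mm 28.84
axis in tool [-0.0048  0.6135  0.7896] row + : shift [10.9   0.58 -0.39] rotvec [-0.0006  0.0706  0.0908] q5 0.660571331291983 angle 0.6605713312919834
```

```bash
sed -i 's/L2,Lt,d=p/L2,Lt,d,s=p/; s/\.43,\.3,0\]/.43,.3,0,.03]/g; s/\[k\*np.cos(q\[0\]),k\*np.sin(q\[0\])/[k*np.cos(q[0])-s*np.sin(q[0]),k*np.sin(q[0])+s*np.cos(q[0])/' fit.py; python3 fit.py
```

```text
[ 0.   0.  -0.   0.1  0.   0.  -0.   0.  -0.  -0.   0.   0.  -0.2 -0.4
  0.7  0.1  0.3 -0.2  0. ]
a,h,L1,L2,Lt [ 0.0028  0.3157  0.595   0.4426  0.3556 -0.0322  0.0303] err mm 0.73
axis in tool [-0.0048  0.6135  0.7896] row + : shift [25.03  1.33 -0.88] rotvec [-0.0006  0.0706  0.0908] q5 0.660571331291983 angle 0.6605713312919834
```

```bash
cat > kin.py <<'E'
from h import *
from scipy.optimize import least_squares
a,h_,L1,L2,Lt,d_,s_=0.0028,.3157,.595,.4426,.3556,-.0322,.0303
lo=np.array([-2.75,-.82,.23,-1.56,.09,-2.92]);hi=np.array([2.75,2.05,2.67,4.7,2.69,2.92])
def fk(q,s4=1):
    f=q[1]+q[2];R=Ro.from_euler("ZYZYZ",[q[0],f,s4*q[3],q[4],q[5]+np.pi/2])
    k=a+L1*np.sin(q[1])+L2*np.sin(f)-d_*np.cos(f)
    w=np.array([k*np.cos(q[0])-s_*np.sin(q[0]),k*np.sin(q[0])+s_*np.cos(q[0]),h_+L1*np.cos(q[1])+L2*np.cos(f)+d_*np.sin(f)])
    return w+Lt*R.as_matrix()[:,2],R
def ik(p,R,q0):
    r=least_squares(lambda q:np.r_[(fk(q)[0]-p)*5,(R.inv()*fk(q)[1]).as_rotvec()],q0,bounds=(lo+1e-6,hi-1e-6))
    return r.x,r.cost
def lean(L):
    n=np.array([-.854*np.sin(L),.520*np.sin(L),np.cos(L)]);z=-n;x=-YC
    return n,Ro.from_matrix(np.c_[x,np.cross(z,x),z])
E
python3 - <<'E'
from kin import *
import json
np.set_printoptions(precision=3,suppress=True)
for l in open("log.jsonl"):
    q,t,r=json.loads(l)
    for s4 in(1,-1):
        p,R=fk(q,s4);print(s4,(p-t)*1000,(R.inv()*Ro.from_euler("xyz",r)).magnitude())
for L in (.61,.66,.70,.78):
  n,R=lean(L)
  for k in KEY:
    for gap in(-.008,.08):
      q,c=ik(KEY[k]+n*(.014+gap),R,[-.6,.4,2.1,3.1,.2,0]);print(L,k,gap,q,"cost",c<1e-8)
E
```

```text
Traceback (most recent call last):
  File "kin.py", line 6, in fk
    f=q[1]+q[2];R=Ro.from_euler("ZYZYZ",[q[0],f,s4*q[3],q[4],q[5]+np.pi/2])
                  ~~~~~~~~~~~~~^^^^^^^^^^^^^^^^^^^^^^^^^^^^^^^^^^^^^^^^^^^^
  File "scipy/spatial/transform/_rotation.pyx", line 1413, in scipy.spatial.transform._rotation.Rotation.from_euler
ValueError: Expected axis specification to be a non-empty string of upto 3 characters, got ZYZYZ
```

```bash
sed -i 's/Ro.from_euler("ZYZYZ",\[q\[0\],f,s4\*q\[3\],q\[4\],q\[5\]+np.pi\/2\])/Ro.from_euler("ZYZ",[q[0],f,s4*q[3]])*Ro.from_euler("YZ",[q[4],q[5]+np.pi\/2])/' kin.py
python3 - <<'E'
from kin import *
import json
np.set_printoptions(precision=3,suppress=True)
for l in open("log.jsonl"):
    q,t,r=json.loads(l)
    for s4 in(1,-1):
        p,R=fk(q,s4);print(s4,(p-t)*1000,(R.inv()*Ro.from_euler("xyz",r)).magnitude())
for L in (.61,.66,.70,.78):
  n,R=lean(L)
  for k in KEY:
    for gap in(-.008,.08):
      q,c=ik(KEY[k]+n*(.014+gap),R,[-.6,.4,2.1,3.1,.2,0]);print(L,k,gap,q,"cost",c<1e-8)
E
```

```text
1 [ 0.008  0.009 -0.097] 5.92899960448034e-16
-1 [ 2.271  3.354 -0.097] 0.05216663956547175
1 [ 0.062  0.009 -0.027] 5.378454117239459e-16
-1 [ 7.859 11.734 -0.027] 0.06454731286824329
0.61 bar -0.008 [-0.63   0.577  2.15   2.9    0.2    0.169] cost True
0.61 bar 0.08 [-0.64   0.39   2.22   2.531  0.093  0.533] cost True
0.61 round -0.008 [-0.785  0.583  2.133  2.466  0.218  0.468] cost True
0.61 round 0.08 [-0.812  0.398  2.202  1.9    0.159  1.019] cost True
0.61 square -0.008 [-0.472  0.58   2.143  3.367  0.194 -0.16 ] cost True
0.61 square 0.08 [-0.462  0.394  2.213  3.723  0.09  -0.51 ] cost False
0.66 bar -0.008 [-0.633  0.589  2.187  2.961  0.297  0.105] cost True
0.66 bar 0.08 [-0.644  0.4    2.269  2.829  0.194  0.231] cost True
0.66 round -0.008 [-0.792  0.594  2.169  2.624  0.306  0.303] cost True
0.66 round 0.08 [-0.824  0.408  2.25   2.317  0.23   0.59 ] cost True
0.66 square -0.008 [-0.469  0.592  2.179  3.308  0.292 -0.098] cost True
0.66 square 0.08 [-0.459  0.404  2.26   3.433  0.188 -0.217] cost True
0.7 bar -0.008 [-0.635  0.602  2.215  2.988  0.378  0.076] cost True
0.7 bar 0.08 [-0.647  0.413  2.307  2.908  0.283  0.148] cost True
0.7 round -0.008 [-0.798  0.607  2.197  2.696  0.381  0.224] cost True
0.7 round 0.08 [-0.833  0.421  2.287  2.492  0.306  0.405] cost True
0.7 square -0.008 [-0.467  0.604  2.207  3.283  0.371 -0.071] cost True
0.7 square 0.08 [-0.456  0.417  2.298  3.358  0.277 -0.138] cost True
0.78 bar -0.008 [-0.639  0.636  2.268  3.016  0.544  0.042] cost True
0.78 bar 0.08 [-0.655  0.453  2.38   2.975  0.474  0.072] cost True
0.78 round -0.008 [-0.81   0.639  2.25   2.777  0.539  0.127] cost True
0.78 round 0.08 [-0.853  0.459  2.359  2.664  0.479  0.21 ] cost True
0.78 square -0.008 [-0.463  0.637  2.26   3.257  0.536 -0.04 ] cost True
0.78 square 0.08 [-0.449  0.455  2.37   3.295  0.466 -0.067] cost True
```

Run:
```python
from kin import *
np.set_printoptions(precision=4,suppress=True)
n,R=lean(.70)
qB,c=ik(KEY["bar"]+n*(.014+.12),R,[-.6,.4,2.1,3.1,.2,0]);print("B",qB,c,fk(qB)[0])
qA=qB.copy();qA[3]=0;pA,RA=fk(qA);print("A",pA,RA.as_euler("xyz"))
go(pA,RA)
N=25
for i in range(0,N+1,5):
    q=qA.copy();q[3]=qB[3]*i/N;print(i,fk(q)[0])
q1=qA.copy();q1[3]=qB[3]/N;p1,R1=fk(q1)
print("row",RA.inv().apply(p1-pA)*1000,(RA.inv()*R1).as_rotvec())
```

```text
B [-0.6545  0.3192  2.3367  2.8225  0.2223  0.2293] 2.482512204365239e-23 [ 0.5058 -0.3189  0.2022]
A [ 0.3836 -0.2561  0.1308] [ 2.8848 -0.0592  0.6946]
t 22.23 tcp [ 0.5265 -0.3222  0.2395] rot [2.8868 0.0276 1.0112] F [0.1 1.4 0.2] w -0.0 ff 0.0
  shift now-axes mm [ -16.9 -178.7   66.3] turn [-0.0069  0.0031  0.3281] shift target-axes mm [ -73.8 -164.1   64.9]
0 [ 0.3836 -0.2561  0.1308]
5 [ 0.4176 -0.2294  0.1365]
10 [ 0.4582 -0.2241  0.1518]
15 [ 0.4927 -0.2418  0.1719]
20 [ 0.5104 -0.277   0.1907]
25 [ 0.5058 -0.3189  0.2022]
row [ 8.7125 -1.5335 -0.1101] [0.0057 0.0242 0.1101]
```

Request:
send_rows:
  rows:
    - [[-1,-10,4,0,0,0,0],[-2,-20,7,0,0,0,0],[-2,-25,9,0,0,0,0],[-2,-25,9,0,0,0,0],[-3,-25,10,0,0,0,0],[-3,-25,10,0,0,0,0],[-2,-25,9,0,0,0,0],[-2,-24,8,0,0,0,0],[0,0,0,0,0,0,0]]

```text
time: 22.98
tcp_pos: [0.3772, -0.252, 0.129]
tool_rot: [2.894, 0.027, 1.011]
ft_force: [-1.6, 1.4, -0.2]
grip_width: -0.0001
finger_force: 0.0
```

Request:
send_rows:
  rows:
    - [[0,0,0,0,0,0.08,0],[0,0,0,0,0,0.09,0],[0,0,0,0,0,0.08,0],[0,0,0,0,0,0.078,0],[0,0,0,0,0,0,0],[0,0,0,0,0,0,0]]

```text
time: 23.48
tcp_pos: [0.3827, -0.2557, 0.1319]
tool_rot: [2.891, -0.055, 0.696]
ft_force: [-0.5, 0.4, -0.3]
grip_width: 0.0003
finger_force: 0.0
```

```bash
cat > toA.py <<'E'
from kin import *
import sys
np.set_printoptions(precision=4,suppress=True)
qB=np.array([-0.6545,0.3192,2.3367,2.8225,0.2223,0.2293]);q=qB.copy();q[3]=float(sys.argv[1])
go(*fk(q));print(env.observe()["joint_positions"])
E
python3 toA.py 0
```

```text
t 23.48 tcp [ 0.3827 -0.2557  0.1319] rot [ 2.8909 -0.0546  0.6959] F [-0.5  0.4 -0.3] w 0.0003 ff 0.0
  shift now-axes mm [0.3 0.6 1.2] turn [-0.0061  0.0041  0.0024] shift target-axes mm [0.3 0.6 1.2]
[-0.6524  0.3171  2.3297 -0.0135  0.2383  0.242 ]
```

Right on target. Now the wrist roll about the forearm.

Request:
send_rows:
  rows:
    - [[8.7,-1.5,-0.1,0.0057,0.0242,0.1101,0],[8.7,-1.5,-0.1,0.0057,0.0242,0.1101,0],[8.7,-1.5,-0.1,0.0057,0.0242,0.1101,0],[8.7,-1.5,-0.1,0.0057,0.0242,0.1101,0],[8.7,-1.5,-0.1,0.0057,0.0242,0.1101,0],[0,0,0,0,0,0,0]]

```text
time: 23.98
tcp_pos: [0.4175, -0.2293, 0.1375]
tool_rot: [3.012, -0.285, 0.166]
ft_force: [-1.6, -0.0, 0.9]
grip_width: 0.0
finger_force: 0.0
```

```bash
python3 toA.py 0.5645
```

```text
t 23.98 tcp [ 0.4175 -0.2293  0.1375] rot [ 3.0123 -0.285   0.1659] F [-1.6 -0.   0.9] w 0.0 ff 0.0
  shift now-axes mm [-0.2 -0.   0.9] turn [-0.0032  0.006  -0.0042] shift target-axes mm [-0.2 -0.   0.9]
[-0.6533  0.3176  2.3286  0.52    0.2349  0.279 ]
```

Works perfectly.

Request:
send_rows:
  rows:
    - [[8.7,-1.5,-0.1,0.0057,0.0242,0.1101,0],[8.7,-1.5,-0.1,0.0057,0.0242,0.1101,0],[8.7,-1.5,-0.1,0.0057,0.0242,0.1101,0],[8.7,-1.5,-0.1,0.0057,0.0242,0.1101,0],[8.7,-1.5,-0.1,0.0057,0.0242,0.1101,0],[8.7,-1.5,-0.1,0.0057,0.0242,0.1101,0],[8.7,-1.5,-0.1,0.0057,0.0242,0.1101,0],[8.7,-1.5,-0.1,0.0057,0.0242,0.1101,0],[8.7,-1.5,-0.1,0.0057,0.0242,0.1101,0],[8.7,-1.5,-0.1,0.0057,0.0242,0.1101,0]]

```text
time: 24.82
tcp_pos: [0.4919, -0.2423, 0.1717]
tool_rot: [-2.759, -0.399, -1.029]
ft_force: [0.1, 0.6, 0.1]
grip_width: -0.0001
finger_force: 0.0
```

Request:
send_rows:
  rows:
    - [[8.7,-1.5,-0.1,0.0057,0.0242,0.1101,0],[8.7,-1.5,-0.1,0.0057,0.0242,0.1101,0],[8.7,-1.5,-0.1,0.0057,0.0242,0.1101,0],[8.7,-1.5,-0.1,0.0057,0.0242,0.1101,0],[8.7,-1.5,-0.1,0.0057,0.0242,0.1101,0],[8.7,-1.5,-0.1,0.0057,0.0242,0.1101,0],[8.7,-1.5,-0.1,0.0057,0.0242,0.1101,0],[8.7,-1.5,-0.1,0.0057,0.0242,0.1101,0],[8.7,-1.5,-0.1,0.0057,0.0242,0.1101,0],[8.7,-1.5,-0.1,0.0057,0.0242,0.1101,0]]

```text
time: 25.65
tcp_pos: [0.5049, -0.3193, 0.2012]
tool_rot: [-2.451, -0.002, -2.117]
ft_force: [0.5, -1.5, -0.2]
grip_width: -0.0003
finger_force: 0.0
```

```bash
cat >> kin.py <<'E'
KN,KR=lean(.70)
def to(k,gap): go(KEY[k]+KN*(.014+gap),KR);print(env.observe()["joint_positions"].round(3))
E
python3 -c "
from kin import *
to('bar',.12);to('bar',.02)"
```

```text
t 25.65 tcp [ 0.5049 -0.3193  0.2012] rot [-2.4511e+00 -2.4000e-03 -2.1169e+00] F [ 0.5 -1.5 -0.2] w -0.0003 ff 0.0
  shift now-axes mm [-0.8 -1.  -0.4] turn [ 0.0094 -0.0013  0.0022] shift target-axes mm [-0.8 -1.  -0.4]
[-0.655  0.319  2.331  2.808  0.207  0.242]
t 25.65 tcp [ 0.5049 -0.3193  0.2012] rot [-2.4511e+00 -2.4000e-03 -2.1169e+00] F [ 0.5 -1.5 -0.2] w -0.0003 ff 0.0
  shift now-axes mm [-0.9 -2.  99.6] turn [ 0.0094 -0.0013  0.0022] shift target-axes mm [-0.8 -1.  99.6]
[-0.655  0.319  2.331  2.808  0.207  0.242]
```

Request:
send_rows:
  rows:
    - [[-1,-1,6,0.0094,-0.0013,0.0022,0],[0,0,12,0,0,0,0],[0,0,12,0,0,0,0],[0,0,12,0,0,0,0],[0,0,12,0,0,0,0],[0,0,12,0,0,0,0],[0,0,12,0,0,0,0],[0,0,12,0,0,0,0],[0,0,8,0,0,0,0],[0,0,0,0,0,0,0]]

```text
time: 26.48
tcp_pos: [0.5609, -0.3515, 0.1259]
tool_rot: [-2.442, -0.001, -2.115]
ft_force: [-0.5, 0.7, 0.6]
grip_width: -0.0003
finger_force: 0.0
```

Request:
send_rows:
  rows:
    - [[0,0,3,0,0,0,0],[0,0,3,0,0,0,0],[0,0,2,0,0,0,0],[0,0,2,0,0,0,0],[0,0,0,0,0,0,0],[0,0,0,0,0,0,0]]

```text
time: 26.98
tcp_pos: [0.5662, -0.3552, 0.1197]
tool_rot: [-2.44, 0.001, -2.118]
ft_force: [-0.2, -0.2, -0.5]
grip_width: -0.0008
finger_force: 0.0
```

Run:
```python
from kin import *
to('bar',0)
d=cam("scene")
cv2.imwrite("pics/s6.png",cv2.resize(cv2.cvtColor(d["image"],cv2.COLOR_RGB2BGR)[200:370,60:270],None,fx=3,fy=3))
```

```text
t 26.98 tcp [ 0.5662 -0.3552  0.1197] rot [-2.4404e+00  1.0000e-03 -2.1182e+00] F [-0.2 -0.2 -0.5] w -0.0008 ff 0.0
  shift now-axes mm [ 0.4  0.8 11.6] turn [-0.0013  0.0005 -0.001 ] shift target-axes mm [ 0.4  0.8 11.6]
[-0.637  0.561  2.237  2.975  0.361  0.088]
```

View pics/s6.png

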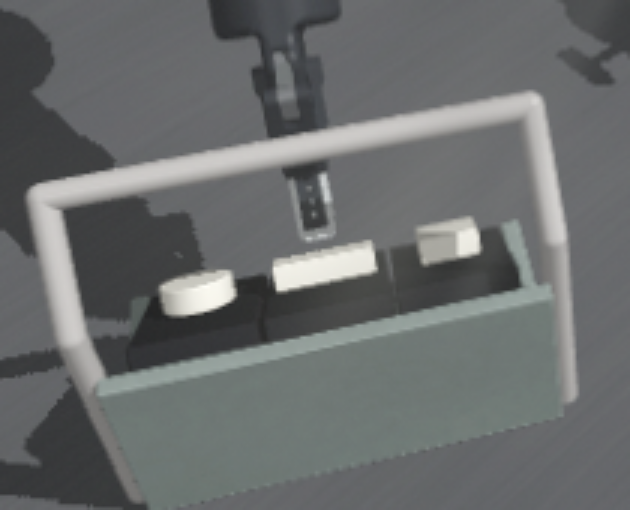

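The closed fingertips are just above the middle of the bar key, in front of the guard tube.

Request:
send_rows:
  rows:
    - [[0,0,4,0,0,0,0],[0,0,4,0,0,0,0],[0,0,4,0,0,0,0],[0,0,3,0,0,0,0],[0,0,2,0,0,0,0],[0,0,0,0,0,0,0],[0,0,0,0,0,0,0]]

```text
time: 27.62
tcp_pos: [0.5754, -0.3608, 0.1063]
tool_rot: [-2.441, 0.001, -2.118]
ft_force: [-4.2, 0.6, 1.3]
grip_width: 0.0001
finger_force: 2.1
```

Request:
send_rows:
  rows:
    - [[0,0,1,0,0,0,0],[0,0,1,0,0,0,0],[0,0,0,0,0,0,0],[0,0,0,0,0,0,0]]

```text
time: 27.95
tcp_pos: [0.576, -0.3612, 0.1053]
tool_rot: [-2.441, 0.001, -2.118]
ft_force: [-12.5, 6.8, 13.6]
grip_width: 0.0001
finger_force: 9.6
```

Request:
send_rows:
  rows:
    - [[0,0,-6,0,0,0,0],[0,0,-12,0,0,0,0],[0,0,-12,0,0,0,0],[0,0,-12,0,0,0,0],[0,0,0,0,0,0,0]]

```text
time: 28.37
tcp_pos: [0.5526, -0.3469, 0.1392]
tool_rot: [-2.439, 0.001, -2.118]
ft_force: [0.9, -0.6, 0.5]
grip_width: 0.0003
finger_force: 0.0
```

Run:
```python
from kin import *
print("bottom gap mm",(np.array([.576,-.3612,.1053])-KEY["bar"])@KN*1000-14)
to('bar',.02);to('round',.02)
```

```text
bottom gap mm -6.920334770908012
t 28.37 tcp [ 0.5526 -0.3469  0.1392] rot [-2.4392e+00  1.0000e-03 -2.1183e+00] F [ 0.9 -0.6  0.5] w 0.0003 ff 0.0
  shift now-axes mm [ 0.5  1.2 16.6] turn [-0.0025  0.0004 -0.001 ] shift target-axes mm [ 0.5  1.2 16.6]
[-0.64   0.509  2.265  2.957  0.337  0.104]
t 28.37 tcp [ 0.5526 -0.3469  0.1392] rot [-2.4392e+00  1.0000e-03 -2.1183e+00] F [ 0.9 -0.6  0.5] w 0.0003 ff 0.0
  shift now-axes mm [75.8  1.  16.7] turn [-0.0025  0.0004 -0.001 ] shift target-axes mm [75.7  1.  16.8]
[-0.64   0.509  2.265  2.957  0.337  0.104]
```

Request:
send_rows:
  rows:
    - [[8,1,0,0,0,0,0],[11,0,0,0,0,0,0],[11,0,0,0,0,0,0],[11,0,0,0,0,0,0],[11,0,0,0,0,0,0],[11,0,0,0,0,0,0],[8,0,0,0,0,0,0],[5,0,0,0,0,0,0],[0,0,0,0,0,0,0],[0,0,0,0,0,0,0]]

```text
time: 29.2
tcp_pos: [0.5133, -0.4121, 0.1366]
tool_rot: [-2.44, 0.001, -2.119]
ft_force: [-0.2, -0.1, -1.3]
grip_width: 0.0002
finger_force: 0.0
```

```bash
python3 -c "
from kin import *
to('round',0)"
```

```text
t 29.2 tcp [ 0.5133 -0.4121  0.1366] rot [-2.4401e+00  1.0000e-03 -2.1187e+00] F [-0.2 -0.1 -1.3] w 0.0002 ff 0.0
  shift now-axes mm [-0.4 -0.3 34.6] turn [-0.0015  0.0001 -0.0014] shift target-axes mm [-0.4 -0.4 34.6]
[-0.816  0.52   2.246  2.619  0.352  0.289]
```

Request:
send_rows:
  rows:
    - [[0,0,6,0,0,0,0],[0,0,10,0,0,0,0],[0,0,10,0,0,0,0],[0,0,5,0,0,0,0],[0,0,4,0,0,0,0],[0,0,3,0,0,0,0],[0,0,2,0,0,0,0],[0,0,0,0,0,0,0],[0,0,0,0,0,0,0]]

```text
time: 29.95
tcp_pos: [0.535, -0.4249, 0.1056]
tool_rot: [-2.441, 0.001, -2.118]
ft_force: [-3.7, 3.9, 2.1]
grip_width: -0.0003
finger_force: 2.1
```

Request:
send_rows:
  rows:
    - [[0,0,1,0,0,0,0],[0,0,1,0,0,0,0],[0,0,0,0,0,0,0],[0,0,0,0,0,0,0]]

```text
time: 30.28
tcp_pos: [0.5356, -0.4254, 0.1047]
tool_rot: [-2.441, 0.001, -2.118]
ft_force: [-12.5, 9.6, 15.1]
grip_width: 0.0001
finger_force: 10.6
```

Request:
send_rows:
  rows:
    - [[0,0,-6,0,0,0,0],[0,0,-12,0,0,0,0],[0,0,-12,0,0,0,0],[0,0,-12,0,0,0,0],[0,0,0,0,0,0,0]]

```text
time: 30.7
tcp_pos: [0.5123, -0.4116, 0.1386]
tool_rot: [-2.439, 0.001, -2.119]
ft_force: [0.8, -0.2, 1.0]
grip_width: -0.0003
finger_force: 0.0
```

Request:
send_rows:
  rows:
    - [[-6,0,0,0,0,0,0],[-11,0,0,0,0,0,0],[-11,0,0,0,0,0,0],[-11,0,0,0,0,0,0],[-11,0,0,0,0,0,0],[-11,0,0,0,0,0,0],[-11,0,0,0,0,0,0],[-11,0,0,0,0,0,0],[-11,0,0,0,0,0,0],[-11,0,0,0,0,0,0]]

```text
time: 31.53
tcp_pos: [0.5683, -0.322, 0.1369]
tool_rot: [-2.44, 0.001, -2.118]
ft_force: [0.5, -0.0, 0.5]
grip_width: -0.0
finger_force: 0.0
```

Request:
send_rows:
  rows:
    - [[-11,0,0,0,0,0,0],[-11,0,0,0,0,0,0],[-11,0,0,0,0,0,0],[-8,0,0,0,0,0,0],[-4,0,0,0,0,0,0],[0,0,0,0,0,0,0],[0,0,0,0,0,0,0]]

```text
time: 32.12
tcp_pos: [0.5914, -0.2839, 0.1368]
tool_rot: [-2.44, 0.001, -2.118]
ft_force: [-0.8, -0.6, -0.0]
grip_width: -0.0003
finger_force: 0.0
```

```bash
python3 -c "
from kin import *
to('square',0)"
```

```text
t 32.12 tcp [ 0.5914 -0.2839  0.1368] rot [-2.4402e+00  1.1000e-03 -2.1180e+00] F [-0.8 -0.6 -0. ] w -0.0003 ff 0.0
  shift now-axes mm [-1.2  0.9 33.8] turn [-0.0015  0.0007 -0.0009] shift target-axes mm [-1.3  0.9 33.8]
[-0.466  0.517  2.254  3.301  0.333 -0.087]
```

Request:
send_rows:
  rows:
    - [[-1,1,6,0,0,0,0],[0,0,10,0,0,0,0],[0,0,10,0,0,0,0],[0,0,5,0,0,0,0],[0,0,4,0,0,0,0],[0,0,3,0,0,0,0],[0,0,1.5,0,0,0,0],[0,0,0,0,0,0,0],[0,0,0,0,0,0,0]]

```text
time: 32.87
tcp_pos: [0.6126, -0.2958, 0.1056]
tool_rot: [-2.441, 0.001, -2.118]
ft_force: [-3.9, 1.1, 1.3]
grip_width: -0.0001
finger_force: 2.0
```

Request:
send_rows:
  rows:
    - [[0,0,1,0,0,0,0],[0,0,1,0,0,0,0],[0,0,0,0,0,0,0],[0,0,0,0,0,0,0]]

```text
time: 33.2
tcp_pos: [0.6138, -0.2963, 0.1044]
tool_rot: [-2.441, 0.001, -2.118]
ft_force: [-7.5, 3.1, 5.4]
grip_width: 0.0002
finger_force: 4.7
```

Request:
send_rows:
  rows:
    - [[0,0,0.6,0,0,0,0],[0,0,0,0,0,0,0],[0,0,0,0,0,0,0]]

```text
time: 33.45
tcp_pos: [0.6139, -0.2964, 0.1041]
tool_rot: [-2.441, 0.001, -2.118]
ft_force: [-12.1, 6.4, 12.9]
grip_width: -0.0
finger_force: 9.4
```

Request:
send_rows:
  rows:
    - [[0,0,-6,0,0,0,0],[0,0,-12,0,0,0,0],[0,0,-12,0,0,0,0],[0,0,-12,0,0,0,0],[0,0,-12,0,0,0,0],[0,0,-12,0,0,0,0],[0,0,-12,0,0,0,0],[0,0,0,0,0,0,0],[0,0,0,0,0,0,0]]

```text
time: 34.2
tcp_pos: [0.5717, -0.2706, 0.1647]
tool_rot: [-2.438, 0.001, -2.118]
ft_force: [-0.2, 0.4, -0.4]
grip_width: -0.0001
finger_force: 0.0
```

Run:
```python
from kin import *
to('square',.05)
d,W,I=bowl()
cv2.imwrite("pics/s7.png",cv2.cvtColor(d["image"],cv2.COLOR_RGB2BGR))
```

```text
t 34.2 tcp [ 0.5717 -0.2706  0.1647] rot [-2.4384e+00  1.3000e-03 -2.1181e+00] F [-0.2  0.4 -0.4] w -0.0001 ff 0.0
  shift now-axes mm [-0.1  0.7 20.5] turn [-0.0033  0.0008 -0.0011] shift target-axes mm [-0.1  0.7 20.5]
[-0.458  0.438  2.29   3.339  0.294 -0.12 ]
bowl top n 519 z at table axis 0.1412 slope along y_w -0.001 x -0.017
```

View pics/s7.png

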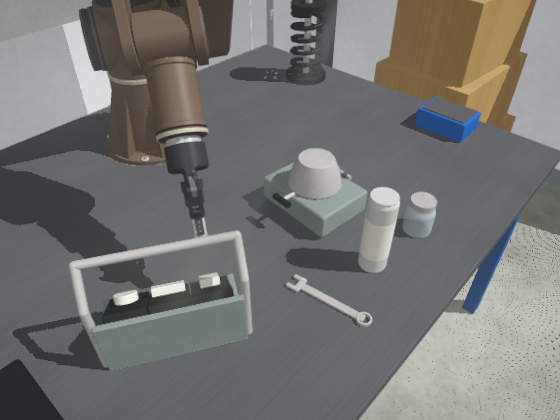

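The bowl is shut at (317,172), all three keys are up, and the can, jar and wrench have not moved. The gripper is clear of everything, so I hand in.

```bash
python3 -c "
from rig import env
print(env.job_done())"
```

```text
the job is handed in; nothing more can be done
None
```

The job is handed in but returned no verdict: the hub is on the turntable under the shut bowl, the bar, round and square keys were each pressed to their stop in that order and are up again, and the spray can, jar and wrench look unmoved.

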